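# Set the large bench valve two turns off its stop

### The arm

A 6-joint arm with a two-finger parallel gripper is mounted at the origin on the work surface. World frame = base frame: x ahead of the robot, y to its left, z up, the work surface at z = 0. Lengths are in m, angles in degrees, forces in N, time in s.
With the tool pointing down it reaches from about 0.4 to 0.825 m from the base axis. Payload 7 kg.
Tool frame: the origin (TCP) lies at the very end of the fingers, on their centre line; the grasp point (between the pads) lies tcp_to_grasp behind it (tcp_to_grasp is the distance from the TCP to the grasp point, in m); x points along the fingers, y is the direction in which the jaws open and shut, and the axes are right-handed (so a half turn about x gives the same grasp; the last joint's range is limited). The gripper opens to 88 mm and grips with 3 to 60 N. Pads are 19 mm wide; open, the fingers measure 130 mm over their backs; the gripper's body (78 mm by 193 mm) begins 47 mm behind the grasp point.
Start: joints at [82.741, 20.546, 0.682, 0, -70.136, -16.507], TCP at [0.272, 0.618, 0.227] pointing down, gripper open.
Joint ranges: [-176.03, 176.03], [-82.01, 121.73], [-58.28, 71.71], [-173.87, 95.51], [-174.79, -0.11], [-173.66, 173.66]. Speed limits (degrees/s): [136.94, 136.94, 172.46, 180, 180, 180].

### API

Orientations are given as [roll, pitch, yaw] about the fixed x, y, z axes, in that order (R = Rz(yaw) Ry(pitch) Rx(roll)).
In Python, from plant import * gives the robot as it stands. The module is installed in compiled form; this text tells all that it offers.
- The arm moves only by the shell command python3 -m pendant 'ROWS'. ROWS is JSON, a list of rows, each an object with "claw": the finger opening in mm, from 0 to 87.6; "linear": the shift along the tool's x, y, z in mm, a list of three; "twist": the turn about the tool's x in rad. In form: [{"claw": claw, "linear": [tx, ty, tz], "twist": twist}, ...]. A call has exactly 10 rows; each row shifts and turns the commanded pose from where the row before left it, along the tool's axes as they then stand; what a row does not reach is not made up. A row lasts 1/12 s, in which the tool goes at most 41.7 mm and 7.16 degrees, less where a joint would pass 70% of its speed; a pose out of reach is approached as far as the arm can. A call with a gripper value outside its range is refused whole. The fingers move at their own pace and stop on an object; the grip force is fixed at half the most. Time passes only in rows, so rows that do not move let the fingers close, or fill a call up. It gives the time, the measured TCP pose, the force and the opening at its end, in the units of the state.
- get_obs(): the state, without advancing time (a new reading comes with each control period).
- snapshot(name): name is "scene" or "top" or "wrist"; returns (picture, depth): 384x512x3 uint8, red, green, blue; 384x512 float32, m along the optical axis (not along the pixel's ray), 0 where there is no reading.
- camera_params(name): a dict with "fx", "fy", "cx", "cy" (pixels), "rvec" (rotation vector, rad) and "tvec" (3), from world to camera coordinates, as OpenCV has them. Camera axes: x right, y down, z forward; pixel columns grow to the right and rows downward; lengths in m; the calibration is good to about 2 mm. The wrist camera is an equidistant fisheye: a pixel r from the principal point sees the ray r / f radians off the axis. A picture is of the moment at which its call begins: read the wrist's pose just before it. camera_params takes no time and is no camera call; for the wrist camera it gives the pose at the moment of the call.
- close_job(): hands the job in, once; it reports no verdict.
Trained networks look in the newest picture that a camera, given by its name, has taken for a name from the list of things; names that differ only in an ending like _2 or _b are one class to them, and where a whole thing is asked for, a point or a joint stands for the part that bears it (a point fixed in the world has none). Each returns a list of dicts, best first, with "confidence" (0 to 1); they miss things now and then, are a little off and sometimes report something else, mostly with a low value. They report only what shows in the picture. A call takes as long as a camera call. They do not tell look-alikes from the thing itself.
- boxes_of(camera, target): "xy" ([column, row] in pixels, amid what is visible of it).
The state is a dict: "clock": time; "joint_pos": joint angles; "qvel": joint speeds; "tau": joint torques, N m; "tool_pos": TCP position; "orientation": TCP orientation; "force": force on the tool from outside, world axes, zero at the start; "moment": the same for the moment, N m; "opening": finger opening in m.
Only numpy, scipy, OpenCV 4.12 (cv2) and the standard library are available. Lean on these libraries where they do the work, as an engineer would, in place of code of your own. Each camera call takes 0.05 s, during which the arm holds its last target. There are 200 camera calls.

### The job

Reset the air feed for the lapping table: take the larger of the two bench valves by the upright handle on its wheel, screw it clockwise (seen from above) fully home against its stop, then back it off exactly two full turns. Finish there with the handle still held in the gripper, not let go. Leave the smaller valve and everything lying on the bench as they are.

Things in the scene. Friction and masses are not known exactly. Their poses are not given: they have to be found in the camera images.
- large_axis (a point): Centre of the LARGE valve's hand wheel, on the wheel's vertical axis, 110 mm above the bench. The valve is bolted down, but stands in a different place and yaw each time. The dark spoked wheel is 140 mm in diameter with a rim 12 mm thick, level; its hub rises only 14 mm above this point.
- large_grip (a point): Centre (half-way up) of the LARGE valve's upright round black crank handle: diameter 22 mm, 56 mm tall, from 118 to 174 mm above the bench, 55 mm from the wheel's axis. This point is 146 mm above the bench. The handle is fixed to the wheel but spins freely about its own vertical axis, so that it can be led round in a circle with the grip's direction unchanged.
- large_wheel (a joint): Turn of the LARGE valve's wheel in rad: 0 = closed, at its solid stop; grows as it opens, anticlockwise seen from above, 6.283 per turn (open limit 22.6). It starts between about 0.4 and 1.3 turns open. Leading the handle round takes about 2 to 3 N of friction; the wheel stays where it is left and does not rise or sink as it turns.
- small_axis (a point): Centre of the SMALL valve's hand wheel, on its vertical axis, 95 mm above the bench; wheel 90 mm in diameter. Not to be turned.
- small_grip (a point): Centre (half-way up) of the SMALL valve's upright black handle: diameter 16 mm, 45 mm tall, top 148 mm above the bench, 33 mm from its wheel's axis. Not to be moved.
- valve_plate: Bystander (sizes in mm): blackened steel valve plate lying flat: ring disc, diameter 110, bore 30, 16 thick; origin at the centre of its underside
- template: Bystander (sizes in mm): steel bolt circle template lying flat: thin ring, outside diameter 120, inside 64, 5 thick; origin at the centre of its underside
- spacer: Bystander (sizes in mm): white ceramic spacer ring, diameter 44, 14 high, lying between the two valves; origin at the centre of its underside
- lap_ring: Bystander (sizes in mm): bronze lapping ring, diameter 52, 16 high, lying between the two valves; origin at the centre of its underside
- lap_block: Bystander (sizes in mm): cast iron lapping block 90 x 50 x 24 with a small wooden knob on top (56 high in all); origin at the centre of its underside
- jar: Bystander (sizes in mm): closed compound jar, diameter 60, 65 high; origin at the centre of its underside
- wrench: Bystander (sizes in mm): steel wrench lying on the bench, its length along its own x
- large_handle: The LARGE valve's crank handle itself (see large_grip); origin at the centre of its lower end, 118 mm above the bench, 28 mm under large_grip.
Not all that is in view belongs to the job. What is shaped like the part that bears large_axis but pink or red is not meant.

How it is judged:
By the outcome, as a careful person would: the job done as asked, in the order asked, and still so for the second after the job is handed in, while the arm keeps its last pose, push and grip.
It also fails if it takes over 64 s, if anything falls off the work surface, if the arm or the gripper's body presses on something with over 40 N, if the wrist force passes 120 N, or if a joint passes its speed limit or range.

## Working session

There is one attempt and no reset: what is moved stays moved. The work goes in short steps, Python scripts to look and compute and a shell command to move; the robot and the scene stay as the last step left them, time stands still between calls to the robot, and variables do not carry over. Pictures are saved under pics/ and viewed, about 8 in all and at most 12, crops included, and the job is handed in when it is done.

```bash
mkdir -p pics; cat > h.py <<'E'
from plant import *
import numpy as np, cv2
from scipy.spatial.transform import Rotation as R
def ray(cam,uv):
    p=camera_params(cam); M=cv2.Rodrigues(np.array(p["rvec"],float))[0]; t=np.array(p["tvec"],float).ravel()
    x=(uv[0]-p["cx"])/p["fx"]; y=(uv[1]-p["cy"])/p["fy"]
    if cam=="wrist":
        r=np.hypot(x,y)+1e-9; d=np.array([np.sin(r)*x/r,np.sin(r)*y/r,np.cos(r)])
    else: d=np.array([x,y,1.])
    return -M.T@t, M.T@d
def at_z(cam,uv,z):
    c,d=ray(cam,uv); return c+d*(z-c[2])/d[2]
E
python3 - <<'E'
from h import *
o=get_obs(); print({k:np.round(v,3).tolist() for k,v in o.items()})
for c in("scene","top"):
    im,d=snapshot(c); cv2.imwrite(f"pics/{c}0.png",im[:,:,::-1])
    for n,z in(("large_axis",.11),("large_grip",.146),("small_axis",.095),("small_grip",.12)):
        for b in boxes_of(c,n)[:3]: print(c,n,np.round(b["xy"],1),round(b["confidence"],2),at_z(c,b["xy"],z).round(3))
E
```

```text
{'clock': 0.0, 'joint_pos': [82.741, 20.592, 0.636, -0.019, -70.136, -16.508], 'qvel': [0.07, 0.011, -0.015, -0.052, 0.116, 0.073], 'tau': [0.0, -58.271, 29.304, 6.997, 0.007, -0.0], 'tool_pos': [0.272, 0.617, 0.226], 'orientation': [95.201, 89.907, -108.573], 'force': [0.412, -0.285, -0.123], 'moment': [-0.011, 0.023, 0.024], 'opening': 0.088}
scene large_axis [235.7 109.5] 0.97 [0.304 0.236 0.11 ]
scene large_axis [311.4 123.3] 0.86 [0.524 0.324 0.11 ]
scene large_axis [179.6 177.3] 0.82 [ 0.334 -0.063  0.11 ]
scene large_grip [313.  104.3] 0.52 [0.502 0.362 0.146]
scene large_grip [244.7  92.7] 0.44 [0.306 0.282 0.146]
scene large_grip [285.2 145.6] 0.42 [0.524 0.177 0.146]
scene small_axis [211.4 268.1] 0.71 [ 0.573 -0.223  0.095]
scene small_axis [236.8 204.7] 0.53 [ 0.511 -0.036  0.095]
scene small_grip [108.  281.7] 0.67 [ 0.404 -0.403  0.12 ]
scene small_grip [219.9 256.7] 0.38 [ 0.58  -0.195  0.12 ]
scene small_grip [239.4 204.4] 0.19 [ 0.527 -0.044  0.12 ]
top large_axis [274.9 261.5] 0.91 [ 0.345 -0.064  0.11 ]
top large_axis [144.5 203.2] 0.85 [0.522 0.332 0.11 ]
top large_axis [208.5 205.9] 0.76 [0.514 0.138 0.11 ]
top large_grip [259.1 260.6] 0.59 [ 0.351 -0.015  0.146]
top small_axis [193.8 202.7] 0.62 [0.524 0.185 0.095]
top small_axis [323.6 188.3] 0.59 [ 0.569 -0.218  0.095]
```

View pics/top0.png

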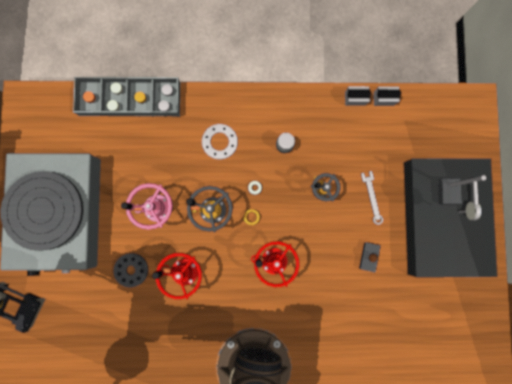

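View pics/scene0.png

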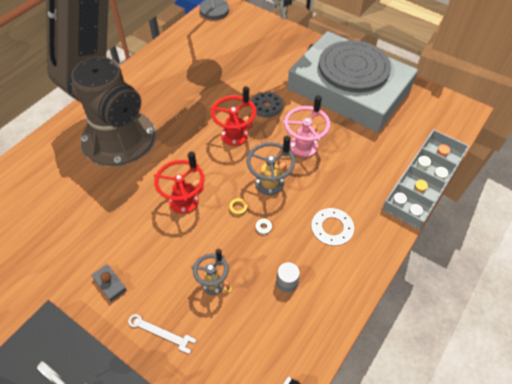

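Top view: the dark (large) wheel is at about (209,207) px, with its handle at its left, about (191,203). The pink one at (149,207) and the red ones at (180,275) and (277,263) are look-alikes, and the small valve is at (326,187).

```bash
python3 - <<'E'
from h import *
import plant; print([n for n in dir(plant) if n[0]!='_'])
print(globals().get("tcp_to_grasp"))
c=at_z("top",(208.8,206.5),.11); g=at_z("top",(190.5,203),.165); print(c,g,np.linalg.norm((g-c)[:2]))
o=get_obs(); M=R.from_euler("xyz",o["orientation"],degrees=True).as_matrix(); print(M.round(3))
print("lin mm",(M.T@(np.r_[g[:2],.24]-o["tool_pos"])*1000).round(1))
im,d=snapshot("top"); cv2.imwrite("pics/topc.png",cv2.resize(im[150:300,100:300,::-1],None,fx=4,fy=4,interpolation=cv2.INTER_CUBIC))
E
```

```text
['PlanningError', 'boxes_of', 'camera_params', 'close_job', 'get_obs', 'snapshot', 'tcp_to_grasp']
0.0188
[0.51168985 0.13721898 0.11      ] [0.51856246 0.18451146 0.165     ] 0.04778924442413817
[[-0.    -0.403 -0.915]
 [-0.    -0.915  0.403]
 [-1.     0.     0.   ]]
lin mm [ -13.5  297.1 -400.2]
```

View pics/topc.png

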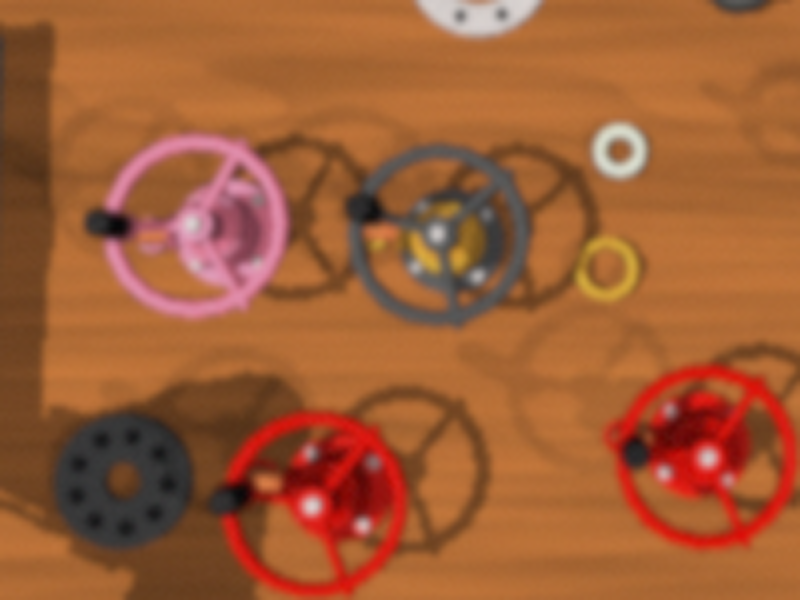

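The crop shows the grey wheel's hub at about (209.2,208.5) px and its handle top at (190.5,202). I'm moving above the handle.

```bash

python3 -m pendant '[{"claw":87.6,"linear":[-1,22,-30],"twist":0},{"claw":87.6,"linear":[-1,22,-30],"twist":0},{"claw":87.6,"linear":[-1,22,-30],"twist":0},{"claw":87.6,"linear":[-1,22,-30],"twist":0},{"claw":87.6,"linear":[-1,22,-30],"twist":0},{"claw":87.6,"linear":[-1,22,-30],"twist":0},{"claw":87.6,"linear":[-1,22,-30],"twist":0},{"claw":87.6,"linear":[-1,22,-30],"twist":0},{"claw":87.6,"linear":[-1,22,-30],"twist":0},{"claw":87.6,"linear":[-1,22,-30],"twist":0}]'
python3 -m pendant '[{"claw":87.6,"linear":[-1,22,-30],"twist":0},{"claw":87.6,"linear":[-1,22,-30],"twist":0},{"claw":87.6,"linear":[-1,16,-20],"twist":0},{"claw":87.6,"linear":[0,10,-10],"twist":0},{"claw":87.6,"linear":[0,5,-5],"twist":0},{"claw":87.6,"linear":[0,0,0],"twist":0},{"claw":87.6,"linear":[0,0,0],"twist":0},{"claw":87.6,"linear":[0,0,0],"twist":0},{"claw":87.6,"linear":[0,0,0],"twist":0},{"claw":87.6,"linear":[0,0,0],"twist":0}]'
python3 - <<'E'
from h import *
o=get_obs(); print(o["clock"],o["tool_pos"],o["orientation"])
im,d=snapshot("wrist"); cv2.imwrite("pics/w1.png",im[:,:,::-1])
for n,z in(("large_axis",.11),("large_grip",.146)):
    for b in boxes_of("wrist",n)[:3]: print(n,np.round(b["xy"],1),round(b["confidence"],2),at_z("wrist",b["xy"],z).round(4))
E
```

```text
clock: 1.38
tool_pos: [0.4585, 0.2939, 0.237]
orientation: [-104.9, 90.0, 51.3]
force: [0.9, 0.2, -0.5]
opening: 0.0878
clock: 2.22
tool_pos: [0.5143, 0.1895, 0.2396]
orientation: [-47.0, 90.0, 109.3]
force: [0.3, 0.2, -0.4]
opening: 0.0875
2.2167 [0.51434205 0.18946264 0.23955153] [-47.04941251  89.99878511 109.263266  ]
large_axis [302.1 169.7] 0.79 [0.5073 0.1384 0.11  ]
large_axis [147.7 204.5] 0.79 [0.5384 0.3021 0.11  ]
large_axis [295.4 302. ] 0.73 [0.3565 0.2019 0.11  ]
large_grip [251.5 187.2] 0.78 [0.5205 0.1878 0.146 ]
large_grip [186.4 308.4] 0.25 [0.4232 0.3087 0.146 ]
```

View pics/w1.png

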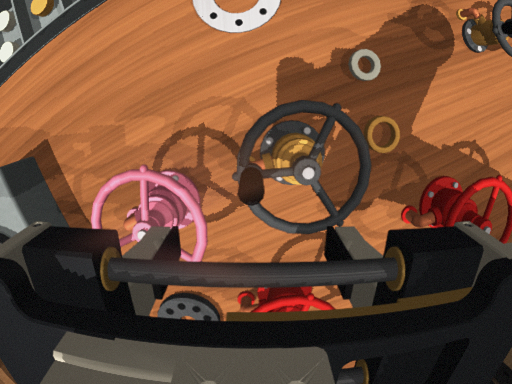

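The wrist view shows the handle at about (251,186) and the hub at (307,173), which agrees with the estimates. I'm descending and gripping.

```bash

python3 -m pendant '[{"claw":87.6,"linear":[15,-1,-6],"twist":0},{"claw":87.6,"linear":[15,0,0],"twist":0},{"claw":87.6,"linear":[15,0,0],"twist":0},{"claw":87.6,"linear":[15,0,0],"twist":0},{"claw":87.6,"linear":[15,0,0],"twist":0},{"claw":87.6,"linear":[15,0,0],"twist":0},{"claw":87.6,"linear":[10,0,0],"twist":0},{"claw":87.6,"linear":[5,0,0],"twist":0},{"claw":87.6,"linear":[0,0,0],"twist":0},{"claw":87.6,"linear":[0,0,0],"twist":0}]'
python3 - <<'E'
from h import *
o=get_obs(); print(o["clock"],o["tool_pos"],o["orientation"])
im,d=snapshot("wrist"); cv2.imwrite("pics/w2.png",im[:,:,::-1])
for n,z in(("large_axis",.11),("large_grip",.146)):
    for b in boxes_of("wrist",n)[:2]: print(n,np.round(b["xy"],1),round(b["confidence"],2),at_z("wrist",b["xy"],z).round(4))
E
```

```text
clock: 3.2
tool_pos: [0.5208, 0.1872, 0.1349]
orientation: [-171.4, 90.0, -15.1]
force: [-0.6, -0.2, 0.5]
opening: 0.0873
3.2 [0.52082309 0.18723473 0.13492987] [-171.35857781   89.98097103  -15.10869347]
large_axis [315.1 199.6] 0.97 [0.5203 0.1429 0.11  ]
large_axis [118.7 227.5] 0.85 [0.5564 0.2791 0.11  ]
large_grip [252.6 243.1] 0.71 [0.5246 0.1863 0.146 ]
```

View pics/w2.png

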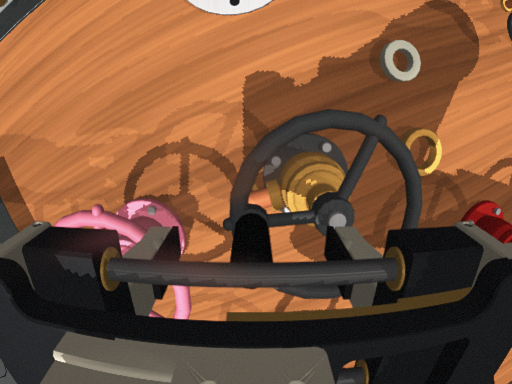

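The handle stands between the open fingers at about (252,240), and the hub is clear of the right finger. I'm closing.

```bash

python3 -m pendant '[{"claw":10,"linear":[0,0,-2],"twist":0},{"claw":10,"linear":[0,0,0],"twist":0},{"claw":10,"linear":[0,0,0],"twist":0},{"claw":10,"linear":[0,0,0],"twist":0},{"claw":10,"linear":[0,0,0],"twist":0},{"claw":10,"linear":[0,0,0],"twist":0},{"claw":10,"linear":[0,0,0],"twist":0},{"claw":10,"linear":[0,0,0],"twist":0},{"claw":10,"linear":[0,0,0],"twist":0},{"claw":10,"linear":[0,0,0],"twist":0}]'
python3 - <<'E'
from h import *
o=get_obs(); print(o["clock"],o["tool_pos"],o["orientation"],o["force"],o["opening"])
print(at_z("wrist",(340,215),.124), at_z("top",(209.2,208.3),.124))
E
```

```text
clock: 4.18
tool_pos: [0.5224, 0.1863, 0.1346]
orientation: [-108.2, 90.0, 48.1]
force: [0.7, -0.2, 1.0]
opening: 0.0266
4.1833 [0.52238493 0.18627242 0.13456571] [-108.17406674   89.99910302   48.05860049] [ 0.72152216 -0.16001222  0.98465969] 0.026629004413343097
[0.5111164  0.13137507 0.124     ] [0.50541493 0.13449001 0.124     ]
```

```bash

python3 -m pendant '[{"claw":10,"linear":[0,0,0],"twist":0},{"claw":10,"linear":[0,0,0],"twist":0},{"claw":10,"linear":[0,0,0],"twist":0},{"claw":10,"linear":[0,0,0],"twist":0},{"claw":10,"linear":[0,0,0],"twist":0},{"claw":10,"linear":[0,0,0],"twist":0},{"claw":10,"linear":[0,0,0],"twist":0},{"claw":10,"linear":[0,0,0],"twist":0},{"claw":10,"linear":[0,0,0],"twist":0},{"claw":10,"linear":[0,0,0],"twist":0}]'
cat > plan.py <<'E'
from h import *
import sys
# plan.py cx cy r step_deg n : rows from the current angle, along tool axes (tool down)
cx,cy,r,st,n=map(float,sys.argv[1:6]); o=get_obs(); p=np.array(o["tool_pos"]); M=R.from_euler("xyz",o["orientation"],degrees=True).as_matrix()
a=np.arctan2(p[1]-cy,p[0]-cx); print("ang",np.degrees(a).round(2),"r",np.hypot(p[0]-cx,p[1]-cy).round(4),"F",np.round(o["force"],1),"op",o["opening"],"z",p[2].round(4),"t",o["clock"])
q=p.copy()
for i in range(1,int(n)+1):
    b=a+np.radians(st*i); t=np.array([cx+r*np.cos(b),cy+r*np.sin(b),p[2]])
    d=np.round((M.T@(t-q))*1000,1); d[0]=0; q=q+M@d/1000; print(i,d[1:].tolist(),np.degrees(b).round(0))
E
python3 plan.py .5085 .1335 .055 -12 30
```

```text
clock: 5.02
tool_pos: [0.5228, 0.187, 0.1347]
orientation: [-106.7, 89.9, 49.5]
force: [2.2, 5.2, -2.5]
opening: 0.0208
ang 75.01 r 0.0554 F [ 2.2  5.2 -2.5] op 0.020772880936614585 z 0.1347 t 5.0167
1 [-0.2, -11.5] 63.0
2 [1.9, -11.4] 51.0
3 [4.2, -10.7] 39.0
4 [6.3, -9.6] 27.0
5 [8.1, -8.1] 15.0
6 [9.7, -6.2] 3.0
7 [10.7, -4.1] -9.0
8 [11.4, -1.8] -21.0
9 [11.5, 0.7] -33.0
10 [11.1, 3.0] -45.0
11 [10.2, 5.3] -57.0
12 [8.9, 7.2] -69.0
13 [7.2, 9.0] -81.0
14 [5.2, 10.3] -93.0
15 [2.9, 11.1] -105.0
16 [0.6, 11.5] -117.0
17 [-1.9, 11.3] -129.0
18 [-4.1, 10.7] -141.0
19 [-6.3, 9.6] -153.0
20 [-8.2, 8.1] -165.0
21 [-9.7, 6.3] -177.0
22 [-10.7, 4.0] -189.0
23 [-11.4, 1.8] -201.0
24 [-11.5, -0.7] -213.0
25 [-11.1, -3.0] -225.0
26 [-10.2, -5.2] -237.0
27 [-8.9, -7.3] -249.0
28 [-7.2, -9.0] -261.0
29 [-5.2, -10.2] -273.0
30 [-2.9, -11.2] -285.0
```

```bash

python3 -m pendant '[{"claw":10,"linear":[0,-0.2,-11.5],"twist":0},{"claw":10,"linear":[0,1.9,-11.4],"twist":0},{"claw":10,"linear":[0,4.2,-10.7],"twist":0},{"claw":10,"linear":[0,6.3,-9.6],"twist":0},{"claw":10,"linear":[0,0,0],"twist":0},{"claw":10,"linear":[0,0,0],"twist":0},{"claw":10,"linear":[0,0,0],"twist":0},{"claw":10,"linear":[0,0,0],"twist":0},{"claw":10,"linear":[0,0,0],"twist":0},{"claw":10,"linear":[0,0,0],"twist":0}]'
python3 -m pendant '[{"claw":10,"linear":[0,8.1,-8.1],"twist":0},{"claw":10,"linear":[0,9.7,-6.2],"twist":0},{"claw":10,"linear":[0,10.7,-4.1],"twist":0},{"claw":10,"linear":[0,11.4,-1.8],"twist":0},{"claw":10,"linear":[0,11.5,0.7],"twist":0},{"claw":10,"linear":[0,0,0],"twist":0},{"claw":10,"linear":[0,0,0],"twist":0},{"claw":10,"linear":[0,0,0],"twist":0},{"claw":10,"linear":[0,0,0],"twist":0},{"claw":10,"linear":[0,0,0],"twist":0}]'
python3 - <<'E'
from h import *
P=np.array([[.5228,.187],[*get_obs()["tool_pos"][:2]]]); print(get_obs()["tool_pos"],get_obs()["force"])
for n,z in(("large_axis",.11),("large_grip",.146)):
    snapshot("wrist")
    for b in boxes_of("wrist",n)[:2]: print(n,np.round(b["xy"],1),round(b["confidence"],2),at_z("wrist",b["xy"],z).round(4))
E
python3 plan.py .5085 .1335 .055 -12 3
```

```text
clock: 5.85
tool_pos: [0.5562, 0.1569, 0.1346]
orientation: [66.3, 89.9, -137.5]
force: [-5.0, -3.7, 5.3]
opening: 0.0212
clock: 6.68
tool_pos: [0.5517, 0.1039, 0.1345]
orientation: [3.4, 89.8, 159.6]
force: [-13.4, 6.9, 9.7]
opening: 0.0212
[0.55167884 0.10390039 0.13446022] [-13.35593526   6.85912323   9.72632512]
large_axis [ 82.8 297.3] 0.94 [0.5441 0.2704 0.11  ]
large_axis [243.2 228.8] 0.63 [0.5514 0.1114 0.11  ]
large_grip [253.7 243.3] 0.59 [0.5554 0.1022 0.146 ]
large_grip [ 10.8 376.5] 0.56 [0.4877 0.4491 0.146 ]
ang -34.4 r 0.0523 F [-12.9   7.1  11. ] op 0.02111950930832776 z 0.1345 t 6.8833
1 [11.5, 0.7] -46.0
2 [10.1, 5.5] -58.0
3 [8.7, 7.5] -70.0
```

```bash
cat > fit.py <<'E'
import numpy as np,sys,json
from scipy.optimize import least_squares
P=np.array(json.loads(sys.argv[1]))
for fr in(0,1):
    s=least_squares(lambda v:np.hypot(P[:,0]-v[0],P[:,1]-v[1])-(v[2] if fr else .055),[.508,.133,.055]); print(s.x[:2+fr].round(4),s.fun.round(4))
E
python3 fit.py '[[0.5228,0.187],[0.5562,0.1569],[0.5517,0.1039]]'
python3 plan.py .5050 .1341 .055 -12 8
```

```text
[0.506  0.1346] [ 0.0001 -0.0001  0.    ]
[0.5057 0.1345 0.0552] [0. 0. 0.]
ang -32.87 r 0.0556 F [-12.9   7.1  11. ] op 0.02111950930832776 z 0.1345 t 6.8833
1 [11.0, 3.6] -45.0
2 [10.2, 5.2] -57.0
3 [9.0, 7.3] -69.0
4 [7.2, 8.9] -81.0
5 [5.2, 10.3] -93.0
6 [2.9, 11.1] -105.0
7 [0.6, 11.5] -117.0
8 [-1.8, 11.3] -129.0
```

```bash
cat > chk.py <<'E'
from h import *
import sys
o=get_obs(); p=np.array(o["tool_pos"]); c=np.array([.506,.1346]); d=p[:2]-c; u=d/np.hypot(*d); t=np.array([-u[1],u[0]]); F=np.array(o["force"])
print("   ang %.2f r %.4f Frad %.1f Ftan %.1f Fz %.1f op %.4f t %.2f"%(np.degrees(np.arctan2(d[1],d[0])),np.hypot(*d),F[:2]@u,F[:2]@t,F[2],o["opening"],o["clock"]))
sys.exit(abs(F[:2]@t)>9)
E
python3 chk.py; cat > chords.py <<'E'
from h import *
import sys
# chords.py cmdx cmdy start step n rows : per-row shift for each chord
x,y,a,st,n,k=map(float,sys.argv[1:7]); c=np.array([.506,.1346]); M=R.from_euler("xyz",get_obs()["orientation"],degrees=True).as_matrix()
q=np.array([x,y,0])
for i in range(1,int(n)+1):
    b=np.radians(a+st*i); w=np.r_[c+.055*np.array([np.cos(b),np.sin(b)]),0]
    d=np.round(M.T@(w-q)*1000/k,2); d[0]=0; q=q+M@d*k/1000; q[2]=0; print(round(a+st*i),d[1:].tolist(),end="; ")
print(q)
E
python3 chords.py .5546 .1035 -33 -12 30 10
```

```text
ang -33.88 r 0.0550 Frad -14.7 Ftan -1.3 Fz 11.0 op 0.0211 t 6.88
-45 [1.1, 0.57]; -57 [1.03, 0.53]; -69 [0.89, 0.73]; -81 [0.72, 0.9]; -93 [0.51, 1.02]; -105 [0.3, 1.11]; -117 [0.05, 1.15]; -129 [-0.18, 1.14]; -141 [-0.42, 1.07]; -153 [-0.63, 0.96]; -165 [-0.82, 0.81]; -177 [-0.96, 0.62]; -189 [-1.08, 0.41]; -201 [-1.13, 0.17]; -213 [-1.15, -0.06]; -225 [-1.11, -0.3]; -237 [-1.02, -0.53]; -249 [-0.89, -0.73]; -261 [-0.72, -0.89]; -273 [-0.52, -1.03]; -285 [-0.3, -1.11]; -297 [-0.05, -1.15]; -309 [0.18, -1.14]; -321 [0.42, -1.07]; -333 [0.63, -0.96]; -345 [0.82, -0.81]; -357 [0.97, -0.62]; -369 [1.07, -0.41]; -381 [1.14, -0.17]; -393 [1.14, 0.06]; [0.552169   0.10467903 0.        ]False
```

```bash

python3 -m pendant '[{"claw":10,"linear":[0,2.2,1.14],"twist":0},{"claw":10,"linear":[0,2.2,1.14],"twist":0},{"claw":10,"linear":[0,2.2,1.14],"twist":0},{"claw":10,"linear":[0,2.2,1.14],"twist":0},{"claw":10,"linear":[0,2.2,1.14],"twist":0},{"claw":10,"linear":[0,2.06,1.06],"twist":0},{"claw":10,"linear":[0,2.06,1.06],"twist":0},{"claw":10,"linear":[0,2.06,1.06],"twist":0},{"claw":10,"linear":[0,2.06,1.06],"twist":0},{"claw":10,"linear":[0,2.06,1.06],"twist":0}]'
python3 chk.py && python3 -m pendant '[{"claw":10,"linear":[0,0.89,0.73],"twist":0},{"claw":10,"linear":[0,0.89,0.73],"twist":0},{"claw":10,"linear":[0,0.89,0.73],"twist":0},{"claw":10,"linear":[0,0.89,0.73],"twist":0},{"claw":10,"linear":[0,0.89,0.73],"twist":0},{"claw":10,"linear":[0,0.89,0.73],"twist":0},{"claw":10,"linear":[0,0.89,0.73],"twist":0},{"claw":10,"linear":[0,0.89,0.73],"twist":0},{"claw":10,"linear":[0,0.89,0.73],"twist":0},{"claw":10,"linear":[0,0.89,0.73],"twist":0}]' >/dev/null && python3 chk.py && python3 -m pendant '[{"claw":10,"linear":[0,0.72,0.9],"twist":0},{"claw":10,"linear":[0,0.72,0.9],"twist":0},{"claw":10,"linear":[0,0.72,0.9],"twist":0},{"claw":10,"linear":[0,0.72,0.9],"twist":0},{"claw":10,"linear":[0,0.72,0.9],"twist":0},{"claw":10,"linear":[0,0.72,0.9],"twist":0},{"claw":10,"linear":[0,0.72,0.9],"twist":0},{"claw":10,"linear":[0,0.72,0.9],"twist":0},{"claw":10,"linear":[0,0.72,0.9],"twist":0},{"claw":10,"linear":[0,0.72,0.9],"twist":0}]' >/dev/null && python3 chk.py
```

```text
clock: 7.72
tool_pos: [0.5354, 0.0883, 0.1346]
orientation: [-86.2, 89.9, 70.0]
force: [-2.6, 7.4, 1.2]
opening: 0.021
   ang -57.52 r 0.0548 Frad -7.7 Ftan 1.8 Fz 1.2 op 0.0210 t 7.72False
```

```bash
sed -i 's/sys.exit(\(.*\))$/sys.exit(int(\1))/' chk.py
python3 chk.py && python3 -m pendant '[{"claw":10,"linear":[0,0.89,0.73],"twist":0},{"claw":10,"linear":[0,0.89,0.73],"twist":0},{"claw":10,"linear":[0,0.89,0.73],"twist":0},{"claw":10,"linear":[0,0.89,0.73],"twist":0},{"claw":10,"linear":[0,0.89,0.73],"twist":0},{"claw":10,"linear":[0,0.89,0.73],"twist":0},{"claw":10,"linear":[0,0.89,0.73],"twist":0},{"claw":10,"linear":[0,0.89,0.73],"twist":0},{"claw":10,"linear":[0,0.89,0.73],"twist":0},{"claw":10,"linear":[0,0.89,0.73],"twist":0}]' >/dev/null && python3 chk.py && python3 -m pendant '[{"claw":10,"linear":[0,0.72,0.9],"twist":0},{"claw":10,"linear":[0,0.72,0.9],"twist":0},{"claw":10,"linear":[0,0.72,0.9],"twist":0},{"claw":10,"linear":[0,0.72,0.9],"twist":0},{"claw":10,"linear":[0,0.72,0.9],"twist":0},{"claw":10,"linear":[0,0.72,0.9],"twist":0},{"claw":10,"linear":[0,0.72,0.9],"twist":0},{"claw":10,"linear":[0,0.72,0.9],"twist":0},{"claw":10,"linear":[0,0.72,0.9],"twist":0},{"claw":10,"linear":[0,0.72,0.9],"twist":0}]' >/dev/null && python3 chk.py && python3 -m pendant '[{"claw":10,"linear":[0,0.51,1.02],"twist":0},{"claw":10,"linear":[0,0.51,1.02],"twist":0},{"claw":10,"linear":[0,0.51,1.02],"twist":0},{"claw":10,"linear":[0,0.51,1.02],"twist":0},{"claw":10,"linear":[0,0.51,1.02],"twist":0},{"claw":10,"linear":[0,0.51,1.02],"twist":0},{"claw":10,"linear":[0,0.51,1.02],"twist":0},{"claw":10,"linear":[0,0.51,1.02],"twist":0},{"claw":10,"linear":[0,0.51,1.02],"twist":0},{"claw":10,"linear":[0,0.51,1.02],"twist":0}]' >/dev/null && python3 chk.py && python3 -m pendant '[{"claw":10,"linear":[0,0.3,1.11],"twist":0},{"claw":10,"linear":[0,0.3,1.11],"twist":0},{"claw":10,"linear":[0,0.3,1.11],"twist":0},{"claw":10,"linear":[0,0.3,1.11],"twist":0},{"claw":10,"linear":[0,0.3,1.11],"twist":0},{"claw":10,"linear":[0,0.3,1.11],"twist":0},{"claw":10,"linear":[0,0.3,1.11],"twist":0},{"claw":10,"linear":[0,0.3,1.11],"twist":0},{"claw":10,"linear":[0,0.3,1.11],"twist":0},{"claw":10,"linear":[0,0.3,1.11],"twist":0}]' >/dev/null && python3 chk.py
```

```text
ang -57.52 r 0.0548 Frad -7.7 Ftan 1.8 Fz 1.2 op 0.0210 t 7.72
   ang -69.06 r 0.0548 Frad -7.5 Ftan 2.6 Fz -0.7 op 0.0212 t 8.55
   ang -80.77 r 0.0549 Frad -7.1 Ftan 2.6 Fz -2.0 op 0.0210 t 9.38
   ang -92.47 r 0.0549 Frad -6.3 Ftan 1.9 Fz -3.2 op 0.0216 t 10.22
   ang -104.32 r 0.0550 Frad -5.5 Ftan 2.1 Fz -3.6 op 0.0213 t 11.05
```

```bash

python3 -m pendant '[{"claw":10,"linear":[0,0.05,1.15],"twist":0},{"claw":10,"linear":[0,0.05,1.15],"twist":0},{"claw":10,"linear":[0,0.05,1.15],"twist":0},{"claw":10,"linear":[0,0.05,1.15],"twist":0},{"claw":10,"linear":[0,0.05,1.15],"twist":0},{"claw":10,"linear":[0,0.05,1.15],"twist":0},{"claw":10,"linear":[0,0.05,1.15],"twist":0},{"claw":10,"linear":[0,0.05,1.15],"twist":0},{"claw":10,"linear":[0,0.05,1.15],"twist":0},{"claw":10,"linear":[0,0.05,1.15],"twist":0}]' >/dev/null && python3 chk.py && python3 -m pendant '[{"claw":10,"linear":[0,-0.18,1.14],"twist":0},{"claw":10,"linear":[0,-0.18,1.14],"twist":0},{"claw":10,"linear":[0,-0.18,1.14],"twist":0},{"claw":10,"linear":[0,-0.18,1.14],"twist":0},{"claw":10,"linear":[0,-0.18,1.14],"twist":0},{"claw":10,"linear":[0,-0.18,1.14],"twist":0},{"claw":10,"linear":[0,-0.18,1.14],"twist":0},{"claw":10,"linear":[0,-0.18,1.14],"twist":0},{"claw":10,"linear":[0,-0.18,1.14],"twist":0},{"claw":10,"linear":[0,-0.18,1.14],"twist":0}]' >/dev/null && python3 chk.py && python3 -m pendant '[{"claw":10,"linear":[0,-0.42,1.07],"twist":0},{"claw":10,"linear":[0,-0.42,1.07],"twist":0},{"claw":10,"linear":[0,-0.42,1.07],"twist":0},{"claw":10,"linear":[0,-0.42,1.07],"twist":0},{"claw":10,"linear":[0,-0.42,1.07],"twist":0},{"claw":10,"linear":[0,-0.42,1.07],"twist":0},{"claw":10,"linear":[0,-0.42,1.07],"twist":0},{"claw":10,"linear":[0,-0.42,1.07],"twist":0},{"claw":10,"linear":[0,-0.42,1.07],"twist":0},{"claw":10,"linear":[0,-0.42,1.07],"twist":0}]' >/dev/null && python3 chk.py && python3 -m pendant '[{"claw":10,"linear":[0,-0.63,0.96],"twist":0},{"claw":10,"linear":[0,-0.63,0.96],"twist":0},{"claw":10,"linear":[0,-0.63,0.96],"twist":0},{"claw":10,"linear":[0,-0.63,0.96],"twist":0},{"claw":10,"linear":[0,-0.63,0.96],"twist":0},{"claw":10,"linear":[0,-0.63,0.96],"twist":0},{"claw":10,"linear":[0,-0.63,0.96],"twist":0},{"claw":10,"linear":[0,-0.63,0.96],"twist":0},{"claw":10,"linear":[0,-0.63,0.96],"twist":0},{"claw":10,"linear":[0,-0.63,0.96],"twist":0}]' >/dev/null && python3 chk.py && python3 -m pendant '[{"claw":10,"linear":[0,-0.82,0.81],"twist":0},{"claw":10,"linear":[0,-0.82,0.81],"twist":0},{"claw":10,"linear":[0,-0.82,0.81],"twist":0},{"claw":10,"linear":[0,-0.82,0.81],"twist":0},{"claw":10,"linear":[0,-0.82,0.81],"twist":0},{"claw":10,"linear":[0,-0.82,0.81],"twist":0},{"claw":10,"linear":[0,-0.82,0.81],"twist":0},{"claw":10,"linear":[0,-0.82,0.81],"twist":0},{"claw":10,"linear":[0,-0.82,0.81],"twist":0},{"claw":10,"linear":[0,-0.82,0.81],"twist":0}]' >/dev/null && python3 chk.py && python3 -m pendant '[{"claw":10,"linear":[0,-0.96,0.62],"twist":0},{"claw":10,"linear":[0,-0.96,0.62],"twist":0},{"claw":10,"linear":[0,-0.96,0.62],"twist":0},{"claw":10,"linear":[0,-0.96,0.62],"twist":0},{"claw":10,"linear":[0,-0.96,0.62],"twist":0},{"claw":10,"linear":[0,-0.96,0.62],"twist":0},{"claw":10,"linear":[0,-0.96,0.62],"twist":0},{"claw":10,"linear":[0,-0.96,0.62],"twist":0},{"claw":10,"linear":[0,-0.96,0.62],"twist":0},{"claw":10,"linear":[0,-0.96,0.62],"twist":0}]' >/dev/null && python3 chk.py
```

```text
ang -116.34 r 0.0550 Frad -4.9 Ftan 1.7 Fz -4.6 op 0.0212 t 11.88
   ang -128.40 r 0.0551 Frad -5.9 Ftan 1.7 Fz -5.8 op 0.0213 t 12.72
   ang -140.31 r 0.0552 Frad -4.8 Ftan 1.1 Fz -5.3 op 0.0214 t 13.55
   ang -152.27 r 0.0553 Frad -5.4 Ftan 2.6 Fz -6.0 op 0.0214 t 14.38
   ang -164.49 r 0.0554 Frad -6.3 Ftan 2.2 Fz -3.7 op 0.0212 t 15.22
   ang -176.33 r 0.0554 Frad -4.6 Ftan 2.1 Fz -1.0 op 0.0215 t 16.05
```

```bash

python3 -m pendant '[{"claw":10,"linear":[0,-1.08,0.41],"twist":0},{"claw":10,"linear":[0,-1.08,0.41],"twist":0},{"claw":10,"linear":[0,-1.08,0.41],"twist":0},{"claw":10,"linear":[0,-1.08,0.41],"twist":0},{"claw":10,"linear":[0,-1.08,0.41],"twist":0},{"claw":10,"linear":[0,-1.08,0.41],"twist":0},{"claw":10,"linear":[0,-1.08,0.41],"twist":0},{"claw":10,"linear":[0,-1.08,0.41],"twist":0},{"claw":10,"linear":[0,-1.08,0.41],"twist":0},{"claw":10,"linear":[0,-1.08,0.41],"twist":0}]' >/dev/null && python3 chk.py && python3 -m pendant '[{"claw":10,"linear":[0,-1.13,0.17],"twist":0},{"claw":10,"linear":[0,-1.13,0.17],"twist":0},{"claw":10,"linear":[0,-1.13,0.17],"twist":0},{"claw":10,"linear":[0,-1.13,0.17],"twist":0},{"claw":10,"linear":[0,-1.13,0.17],"twist":0},{"claw":10,"linear":[0,-1.13,0.17],"twist":0},{"claw":10,"linear":[0,-1.13,0.17],"twist":0},{"claw":10,"linear":[0,-1.13,0.17],"twist":0},{"claw":10,"linear":[0,-1.13,0.17],"twist":0},{"claw":10,"linear":[0,-1.13,0.17],"twist":0}]' >/dev/null && python3 chk.py && python3 -m pendant '[{"claw":10,"linear":[0,-1.15,-0.06],"twist":0},{"claw":10,"linear":[0,-1.15,-0.06],"twist":0},{"claw":10,"linear":[0,-1.15,-0.06],"twist":0},{"claw":10,"linear":[0,-1.15,-0.06],"twist":0},{"claw":10,"linear":[0,-1.15,-0.06],"twist":0},{"claw":10,"linear":[0,-1.15,-0.06],"twist":0},{"claw":10,"linear":[0,-1.15,-0.06],"twist":0},{"claw":10,"linear":[0,-1.15,-0.06],"twist":0},{"claw":10,"linear":[0,-1.15,-0.06],"twist":0},{"claw":10,"linear":[0,-1.15,-0.06],"twist":0}]' >/dev/null && python3 chk.py && python3 -m pendant '[{"claw":10,"linear":[0,-1.11,-0.3],"twist":0},{"claw":10,"linear":[0,-1.11,-0.3],"twist":0},{"claw":10,"linear":[0,-1.11,-0.3],"twist":0},{"claw":10,"linear":[0,-1.11,-0.3],"twist":0},{"claw":10,"linear":[0,-1.11,-0.3],"twist":0},{"claw":10,"linear":[0,-1.11,-0.3],"twist":0},{"claw":10,"linear":[0,-1.11,-0.3],"twist":0},{"claw":10,"linear":[0,-1.11,-0.3],"twist":0},{"claw":10,"linear":[0,-1.11,-0.3],"twist":0},{"claw":10,"linear":[0,-1.11,-0.3],"twist":0}]' >/dev/null && python3 chk.py && python3 -m pendant '[{"claw":10,"linear":[0,-1.02,-0.53],"twist":0},{"claw":10,"linear":[0,-1.02,-0.53],"twist":0},{"claw":10,"linear":[0,-1.02,-0.53],"twist":0},{"claw":10,"linear":[0,-1.02,-0.53],"twist":0},{"claw":10,"linear":[0,-1.02,-0.53],"twist":0},{"claw":10,"linear":[0,-1.02,-0.53],"twist":0},{"claw":10,"linear":[0,-1.02,-0.53],"twist":0},{"claw":10,"linear":[0,-1.02,-0.53],"twist":0},{"claw":10,"linear":[0,-1.02,-0.53],"twist":0},{"claw":10,"linear":[0,-1.02,-0.53],"twist":0}]' >/dev/null && python3 chk.py && python3 -m pendant '[{"claw":10,"linear":[0,-0.89,-0.73],"twist":0},{"claw":10,"linear":[0,-0.89,-0.73],"twist":0},{"claw":10,"linear":[0,-0.89,-0.73],"twist":0},{"claw":10,"linear":[0,-0.89,-0.73],"twist":0},{"claw":10,"linear":[0,-0.89,-0.73],"twist":0},{"claw":10,"linear":[0,-0.89,-0.73],"twist":0},{"claw":10,"linear":[0,-0.89,-0.73],"twist":0},{"claw":10,"linear":[0,-0.89,-0.73],"twist":0},{"claw":10,"linear":[0,-0.89,-0.73],"twist":0},{"claw":10,"linear":[0,-0.89,-0.73],"twist":0}]' >/dev/null && python3 chk.py
```

```text
ang 171.71 r 0.0554 Frad -1.2 Ftan 1.8 Fz 2.6 op 0.0212 t 16.88
   ang 159.93 r 0.0554 Frad 0.5 Ftan 2.2 Fz 4.1 op 0.0214 t 17.72
   ang 147.88 r 0.0554 Frad 1.3 Ftan 2.5 Fz 4.9 op 0.0214 t 18.55
   ang 135.76 r 0.0554 Frad 2.2 Ftan 2.8 Fz 5.1 op 0.0213 t 19.38
   ang 123.60 r 0.0554 Frad 3.4 Ftan 2.0 Fz 5.5 op 0.0214 t 20.22
   ang 111.37 r 0.0553 Frad 3.7 Ftan 1.7 Fz 3.1 op 0.0212 t 21.05
```

```bash

python3 -m pendant '[{"claw":10,"linear":[0,-0.72,-0.89],"twist":0},{"claw":10,"linear":[0,-0.72,-0.89],"twist":0},{"claw":10,"linear":[0,-0.72,-0.89],"twist":0},{"claw":10,"linear":[0,-0.72,-0.89],"twist":0},{"claw":10,"linear":[0,-0.72,-0.89],"twist":0},{"claw":10,"linear":[0,-0.72,-0.89],"twist":0},{"claw":10,"linear":[0,-0.72,-0.89],"twist":0},{"claw":10,"linear":[0,-0.72,-0.89],"twist":0},{"claw":10,"linear":[0,-0.72,-0.89],"twist":0},{"claw":10,"linear":[0,-0.72,-0.89],"twist":0}]' >/dev/null && python3 chk.py && python3 -m pendant '[{"claw":10,"linear":[0,-0.52,-1.03],"twist":0},{"claw":10,"linear":[0,-0.52,-1.03],"twist":0},{"claw":10,"linear":[0,-0.52,-1.03],"twist":0},{"claw":10,"linear":[0,-0.52,-1.03],"twist":0},{"claw":10,"linear":[0,-0.52,-1.03],"twist":0},{"claw":10,"linear":[0,-0.52,-1.03],"twist":0},{"claw":10,"linear":[0,-0.52,-1.03],"twist":0},{"claw":10,"linear":[0,-0.52,-1.03],"twist":0},{"claw":10,"linear":[0,-0.52,-1.03],"twist":0},{"claw":10,"linear":[0,-0.52,-1.03],"twist":0}]' >/dev/null && python3 chk.py && python3 -m pendant '[{"claw":10,"linear":[0,-0.3,-1.11],"twist":0},{"claw":10,"linear":[0,-0.3,-1.11],"twist":0},{"claw":10,"linear":[0,-0.3,-1.11],"twist":0},{"claw":10,"linear":[0,-0.3,-1.11],"twist":0},{"claw":10,"linear":[0,-0.3,-1.11],"twist":0},{"claw":10,"linear":[0,-0.3,-1.11],"twist":0},{"claw":10,"linear":[0,-0.3,-1.11],"twist":0},{"claw":10,"linear":[0,-0.3,-1.11],"twist":0},{"claw":10,"linear":[0,-0.3,-1.11],"twist":0},{"claw":10,"linear":[0,-0.3,-1.11],"twist":0}]' >/dev/null && python3 chk.py && python3 -m pendant '[{"claw":10,"linear":[0,-0.05,-1.15],"twist":0},{"claw":10,"linear":[0,-0.05,-1.15],"twist":0},{"claw":10,"linear":[0,-0.05,-1.15],"twist":0},{"claw":10,"linear":[0,-0.05,-1.15],"twist":0},{"claw":10,"linear":[0,-0.05,-1.15],"twist":0},{"claw":10,"linear":[0,-0.05,-1.15],"twist":0},{"claw":10,"linear":[0,-0.05,-1.15],"twist":0},{"claw":10,"linear":[0,-0.05,-1.15],"twist":0},{"claw":10,"linear":[0,-0.05,-1.15],"twist":0},{"claw":10,"linear":[0,-0.05,-1.15],"twist":0}]' >/dev/null && python3 chk.py && python3 -m pendant '[{"claw":10,"linear":[0,0.18,-1.14],"twist":0},{"claw":10,"linear":[0,0.18,-1.14],"twist":0},{"claw":10,"linear":[0,0.18,-1.14],"twist":0},{"claw":10,"linear":[0,0.18,-1.14],"twist":0},{"claw":10,"linear":[0,0.18,-1.14],"twist":0},{"claw":10,"linear":[0,0.18,-1.14],"twist":0},{"claw":10,"linear":[0,0.18,-1.14],"twist":0},{"claw":10,"linear":[0,0.18,-1.14],"twist":0},{"claw":10,"linear":[0,0.18,-1.14],"twist":0},{"claw":10,"linear":[0,0.18,-1.14],"twist":0}]' >/dev/null && python3 chk.py && python3 -m pendant '[{"claw":10,"linear":[0,0.42,-1.07],"twist":0},{"claw":10,"linear":[0,0.42,-1.07],"twist":0},{"claw":10,"linear":[0,0.42,-1.07],"twist":0},{"claw":10,"linear":[0,0.42,-1.07],"twist":0},{"claw":10,"linear":[0,0.42,-1.07],"twist":0},{"claw":10,"linear":[0,0.42,-1.07],"twist":0},{"claw":10,"linear":[0,0.42,-1.07],"twist":0},{"claw":10,"linear":[0,0.42,-1.07],"twist":0},{"claw":10,"linear":[0,0.42,-1.07],"twist":0},{"claw":10,"linear":[0,0.42,-1.07],"twist":0}]' >/dev/null && python3 chk.py
```

```text
ang 99.25 r 0.0552 Frad 3.5 Ftan 1.9 Fz 3.2 op 0.0211 t 21.88
   ang 87.03 r 0.0552 Frad 5.6 Ftan 1.8 Fz 3.2 op 0.0212 t 22.72
   ang 80.73 r 0.0547 Frad 12.7 Ftan 35.0 Fz 20.7 op 0.0211 t 23.55
```

The tangential force jumped from 2 N to 35 N at about 81°, 0.98 turn from the start, so the stop is reached. I'm relaxing the command to measure the stop angle.

```bash

python3 -m pendant '[{"claw":10,"linear":[0,0.3,1.1],"twist":0},{"claw":10,"linear":[0,0.3,1.1],"twist":0},{"claw":10,"linear":[0,0.3,1.1],"twist":0},{"claw":10,"linear":[0,0.3,1.1],"twist":0},{"claw":10,"linear":[0,0,0],"twist":0},{"claw":10,"linear":[0,0,0],"twist":0},{"claw":10,"linear":[0,0,0],"twist":0},{"claw":10,"linear":[0,0,0],"twist":0},{"claw":10,"linear":[0,0,0],"twist":0},{"claw":10,"linear":[0,0,0],"twist":0}]'
python3 chk.py; python3 chords.py 0 0 0 0 1 1; python3 - <<'E'
from h import *
o=get_obs(); M=R.from_euler("xyz",o["orientation"],degrees=True).as_matrix(); print(M.round(4))
im,_=snapshot("wrist"); cv2.imwrite("pics/w3.png",im[:,:,::-1])
E
```

```text
clock: 24.38
tool_pos: [0.5141, 0.1889, 0.1343]
orientation: [-20.3, 89.9, 135.9]
force: [-9.4, 8.6, 5.4]
opening: 0.0212
   ang 81.52 r 0.0549 Frad 7.1 Ftan 10.5 Fz 5.4 op 0.0212 t 24.38
0 [-349.3, -459.16]; [0.56099864 0.13460478 0.        ]
[[-1.600e-03 -4.031e-01 -9.152e-01]
 [ 1.500e-03 -9.152e-01  4.031e-01]
 [-1.000e+00 -8.000e-04  2.100e-03]]
```

View pics/w3.png

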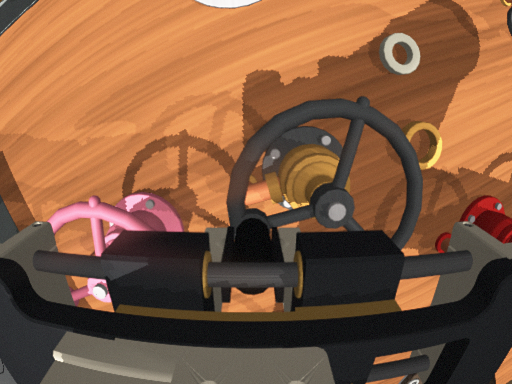

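The wrist picture shows the handle still centred between the pads at about (254,240). Relaxed, the angle is 81.5° with 10 N still on the stop, so the stop at no load is about 81.9°, and there is no sign of slip. Next I back off two turns.

```bash
python3 chords.py .5157 .1884 81.9 12 30 1 | tr ';' '\n'
```

```text
94 [4.44, 12.73]
 106 [6.37, 9.57]
 118 [8.23, 8.04]
 130 [9.71, 6.15]
 142 [10.78, 3.99]
 154 [11.38, 1.67]
 166 [11.47, -0.74]
 178 [11.08, -3.1]
 190 [10.18, -5.34]
 202 [8.85, -7.34]
 214 [7.13, -9.02]
 226 [5.1, -10.31]
 238 [2.85, -11.14]
 250 [0.46, -11.49]
 262 [-1.93, -11.33]
 274 [-4.24, -10.69]
 286 [-6.38, -9.57]
 298 [-8.22, -8.03]
 310 [-9.72, -6.15]
 322 [-10.78, -4.0]
 334 [-11.38, -1.66]
 346 [-11.47, 0.73]
 358 [-11.07, 3.11]
 370 [-10.19, 5.34]
 382 [-8.85, 7.34]
 394 [-7.13, 9.02]
 406 [-5.1, 10.3]
 418 [-2.84, 11.14]
 430 [-0.47, 11.49]
 442 [1.93, 11.34]
 [0.51374732 0.1890524  0.        ]
```

```bash

python3 -m pendant '[{"claw":10,"linear":[0,4.44,12.73],"twist":0},{"claw":10,"linear":[0,6.37,9.57],"twist":0},{"claw":10,"linear":[0,8.23,8.04],"twist":0},{"claw":10,"linear":[0,9.71,6.15],"twist":0},{"claw":10,"linear":[0,10.78,3.99],"twist":0},{"claw":10,"linear":[0,11.38,1.67],"twist":0},{"claw":10,"linear":[0,11.47,-0.74],"twist":0},{"claw":10,"linear":[0,11.08,-3.1],"twist":0},{"claw":10,"linear":[0,10.18,-5.34],"twist":0},{"claw":10,"linear":[0,8.85,-7.34],"twist":0}]' && python3 chk.py && python3 -m pendant '[{"claw":10,"linear":[0,7.13,-9.02],"twist":0},{"claw":10,"linear":[0,5.1,-10.31],"twist":0},{"claw":10,"linear":[0,2.85,-11.14],"twist":0},{"claw":10,"linear":[0,0.46,-11.49],"twist":0},{"claw":10,"linear":[0,-1.93,-11.33],"twist":0},{"claw":10,"linear":[0,-4.24,-10.69],"twist":0},{"claw":10,"linear":[0,-6.38,-9.57],"twist":0},{"claw":10,"linear":[0,-8.22,-8.03],"twist":0},{"claw":10,"linear":[0,-9.72,-6.15],"twist":0},{"claw":10,"linear":[0,-10.78,-4.0],"twist":0}]' && python3 chk.py && python3 -m pendant '[{"claw":10,"linear":[0,-11.38,-1.66],"twist":0},{"claw":10,"linear":[0,-11.47,0.73],"twist":0},{"claw":10,"linear":[0,-11.07,3.11],"twist":0},{"claw":10,"linear":[0,-10.19,5.34],"twist":0},{"claw":10,"linear":[0,-8.85,7.34],"twist":0},{"claw":10,"linear":[0,-7.13,9.02],"twist":0},{"claw":10,"linear":[0,-5.1,10.3],"twist":0},{"claw":10,"linear":[0,-2.84,11.14],"twist":0},{"claw":10,"linear":[0,-0.47,11.49],"twist":0},{"claw":10,"linear":[0,1.93,11.34],"twist":0}]' && python3 chk.py
```

```text
clock: 25.27
tool_pos: [0.4552, 0.1134, 0.1346]
orientation: [-115.4, 89.8, 40.8]
force: [11.2, 7.4, -13.3]
opening: 0.0212
   ang -157.37 r 0.0550 Frad -13.2 Ftan -2.5 Fz -13.3 op 0.0212 t 25.27
clock: 26.1
tool_pos: [0.5479, 0.0986, 0.1344]
orientation: [60.4, 89.8, -143.4]
force: [-2.1, -2.0, 1.5]
opening: 0.0213
   ang -40.67 r 0.0552 Frad -0.3 Ftan -2.8 Fz 1.5 op 0.0213 t 26.10
clock: 26.93
tool_pos: [0.512, 0.1894, 0.1345]
orientation: [-69.3, 90.0, 86.9]
force: [3.6, -0.6, -3.7]
opening: 0.0211
   ang 83.74 r 0.0551 Frad -0.2 Ftan -3.6 Fz -3.7 op 0.0211 t 26.93
```

```bash

python3 -m pendant '[{"claw":10,"linear":[0,4.24,10.69],"twist":0},{"claw":10,"linear":[0,6.37,9.57],"twist":0},{"claw":10,"linear":[0,8.23,8.04],"twist":0},{"claw":10,"linear":[0,9.71,6.15],"twist":0},{"claw":10,"linear":[0,10.78,3.99],"twist":0},{"claw":10,"linear":[0,11.38,1.67],"twist":0},{"claw":10,"linear":[0,11.47,-0.74],"twist":0},{"claw":10,"linear":[0,11.08,-3.1],"twist":0},{"claw":10,"linear":[0,10.18,-5.34],"twist":0},{"claw":10,"linear":[0,8.85,-7.34],"twist":0}]' && python3 chk.py && python3 -m pendant '[{"claw":10,"linear":[0,7.13,-9.02],"twist":0},{"claw":10,"linear":[0,5.1,-10.31],"twist":0},{"claw":10,"linear":[0,2.85,-11.14],"twist":0},{"claw":10,"linear":[0,0.46,-11.49],"twist":0},{"claw":10,"linear":[0,-1.93,-11.33],"twist":0},{"claw":10,"linear":[0,-4.24,-10.69],"twist":0},{"claw":10,"linear":[0,-6.38,-9.57],"twist":0},{"claw":10,"linear":[0,-8.22,-8.03],"twist":0},{"claw":10,"linear":[0,-9.72,-6.15],"twist":0},{"claw":10,"linear":[0,-10.78,-4.0],"twist":0}]' && python3 chk.py && python3 -m pendant '[{"claw":10,"linear":[0,-11.38,-1.66],"twist":0},{"claw":10,"linear":[0,-11.47,0.73],"twist":0},{"claw":10,"linear":[0,-11.07,3.11],"twist":0},{"claw":10,"linear":[0,-10.19,5.34],"twist":0},{"claw":10,"linear":[0,-8.85,7.34],"twist":0},{"claw":10,"linear":[0,-7.13,9.02],"twist":0},{"claw":10,"linear":[0,-5.1,10.3],"twist":0},{"claw":10,"linear":[0,-1.42,5.57],"twist":0},{"claw":10,"linear":[0,-1.42,5.57],"twist":0},{"claw":10,"linear":[0,0,0],"twist":0}]' && python3 chk.py
python3 -m pendant '[{"claw":10,"linear":[0,-0.2,2.5],"twist":0},{"claw":10,"linear":[0,-0.2,2.5],"twist":0},{"claw":10,"linear":[0,0,2.5],"twist":0},{"claw":10,"linear":[0,0,0],"twist":0},{"claw":10,"linear":[0,0,0],"twist":0},{"claw":10,"linear":[0,0,0],"twist":0},{"claw":10,"linear":[0,0,0],"twist":0},{"claw":10,"linear":[0,0,0],"twist":0},{"claw":10,"linear":[0,0,0],"twist":0},{"claw":10,"linear":[0,0,0],"twist":0}]' && python3 chk.py
```

```text
clock: 27.77
tool_pos: [0.4551, 0.1137, 0.1346]
orientation: [-110.1, 89.7, 46.1]
force: [10.7, 7.6, -15.5]
opening: 0.0216
   ang -157.73 r 0.0550 Frad -12.8 Ftan -3.0 Fz -15.5 op 0.0216 t 27.77
clock: 28.6
tool_pos: [0.5483, 0.0991, 0.1344]
orientation: [62.5, 89.9, -141.3]
force: [-1.9, -2.5, -0.0]
opening: 0.0216
   ang -39.96 r 0.0552 Frad 0.2 Ftan -3.1 Fz -0.0 op 0.0216 t 28.60
clock: 29.43
tool_pos: [0.5337, 0.1822, 0.1345]
orientation: [-71.4, 89.9, 84.8]
force: [1.1, 5.8, -6.3]
opening: 0.0214
   ang 59.85 r 0.0551 Frad 5.6 Ftan 2.0 Fz -6.3 op 0.0214 t 29.43
clock: 30.27
tool_pos: [0.5279, 0.1851, 0.1345]
orientation: [-78.4, 89.9, 77.8]
force: [2.1, 5.4, -6.5]
opening: 0.021
   ang 66.59 r 0.0550 Frad 5.8 Ftan 0.2 Fz -6.5 op 0.0210 t 30.27
```

```bash

python3 -m pendant '[{"claw":10,"linear":[0,0,2.7],"twist":0},{"claw":10,"linear":[0,0.2,2.7],"twist":0},{"claw":10,"linear":[0,0.3,2.7],"twist":0},{"claw":10,"linear":[0,0.4,2.7],"twist":0},{"claw":10,"linear":[0,0.4,2.7],"twist":0},{"claw":10,"linear":[0,0,0],"twist":0},{"claw":10,"linear":[0,0,0],"twist":0},{"claw":10,"linear":[0,0,0],"twist":0},{"claw":10,"linear":[0,0,0],"twist":0},{"claw":10,"linear":[0,0,0],"twist":0}]' && python3 chk.py
```

```text
clock: 31.1
tool_pos: [0.5146, 0.1889, 0.1345]
orientation: [-48.1, 89.9, 108.1]
force: [-0.9, 5.3, -5.5]
opening: 0.0215
   ang 80.98 r 0.0549 Frad 5.1 Ftan 1.7 Fz -5.5 op 0.0215 t 31.10
```

```bash

python3 -m pendant '[{"claw":10,"linear":[0,0.1,0.5],"twist":0},{"claw":10,"linear":[0,0.1,0.5],"twist":0},{"claw":10,"linear":[0,0,0],"twist":0},{"claw":10,"linear":[0,0,0],"twist":0},{"claw":10,"linear":[0,0,0],"twist":0},{"claw":10,"linear":[0,0,0],"twist":0},{"claw":10,"linear":[0,0,0],"twist":0},{"claw":10,"linear":[0,0,0],"twist":0},{"claw":10,"linear":[0,0,0],"twist":0},{"claw":10,"linear":[0,0,0],"twist":0}]' && python3 chk.py
python3 - <<'E'
from h import *
im,_=snapshot("wrist"); old=cv2.imread("pics/w3.png"); new=im[:,:,::-1].copy()
cv2.imwrite("pics/cmp.png",np.hstack([cv2.resize(a[80:260,210:440],None,fx=1.7,fy=1.7) for a in(old,new)]))
t,_=snapshot("top"); a=cv2.imread("pics/top0.png"); d=cv2.absdiff(a,t[:,:,::-1].copy()).max(2)
cv2.imwrite("pics/top1.png",t[:,:,::-1])
E
```

```text
clock: 31.93
tool_pos: [0.5141, 0.189, 0.1345]
orientation: [-74.6, 89.9, 81.7]
force: [1.8, 4.3, -6.9]
opening: 0.0212
   ang 81.57 r 0.0550 Frad 4.5 Ftan -1.1 Fz -6.9 op 0.0212 t 31.93
```

View pics/cmp.png

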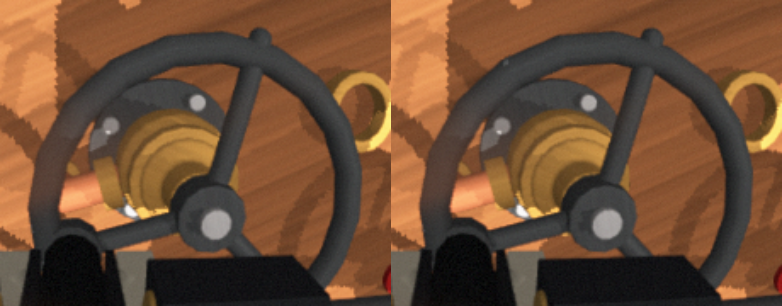

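View pics/top1.png

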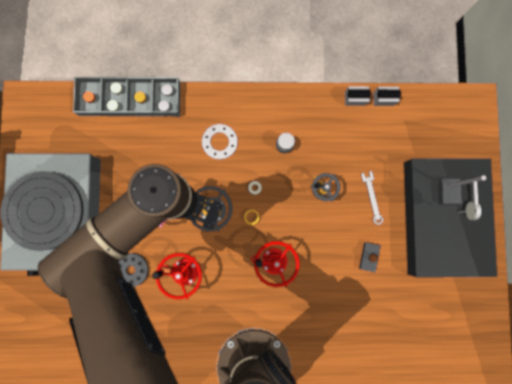

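The wheel's pose in the wrist picture is the same as at the stop (spoke tip at about (258,35) in both crops). In the top view, everything lying on the bench is unmoved. I'm handing in.

```bash
python3 -c "
from plant import *
print(close_job()); o=get_obs(); print(o['clock'],o['tool_pos'],o['opening'])"
```

```text
the job is handed in; nothing more can be done
None
the job is handed in; nothing more can be done
```

The job is handed in: the large grey valve was screwed clockwise fully home, then backed off two full turns, with the handle still held in the gripper.

- **Stop:** it came about 0.98 turn from the start. The turning force jumped from 2 N to 35 N there, and I put the unloaded stop angle at about 81.5–81.9°.
- **Two turns back:** the handle ended at 81.6°, so the error is about 0.3° at most. The wrist picture shows the wheel in the same pose as at the stop. The path kept its 55 mm radius throughout, so I saw no slip in the grip.
- **Grip and time:** the fingers were 21 mm open around the 22 mm handle, and the clock read 31.9 s at the last reading before hand-in. Forces read at the end of each move never passed about 43 N; I had no readings within a move.
- **Bystanders:** in the last top view, the small valve and the other bench objects looked unmoved. The pink look-alike was hidden under the arm there, so I could not check it.

I tried one more state reading after hand-in, but it was refused, so the final second is unchecked.

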